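# Switch on the model village at the guarded switch

### The arm

A 6-joint arm with a two-finger parallel gripper is mounted at the origin on a cart in front of the work surface, level with it; the furniture and walls round the work are solid. World frame = base frame: x ahead of the robot, y to its left, z up, the work surface at z = 0. Lengths are in mm, angles in degrees, forces in N, time in s.
With the tool pointing down it reaches from about 325 to 775 mm from the base axis. Payload 9.3 kg.
Tool frame: the origin (TCP) lies at the very end of the fingers, on their centre line; the grasp point (between the pads) lies 19 mm behind it; z points along the fingers, y is the direction in which the jaws open and shut (so a half turn about z gives the same grasp; the last joint's range is limited). The gripper opens to 85 mm and grips with 20 to 120 N. Pads are 22 mm wide; open, the fingers measure 114 mm over their backs; the gripper's body (76 mm by 85 mm) begins 54 mm behind the grasp point. The pads swing forward as they close: fully open they stand 13 mm farther back than shut.
Start: joints at [65.913, 14.817, 1.232, 76.415, 0, 81.257], TCP at [145.537, 530.392, 231.279] pointing down, gripper open.
Joint ranges: [-174.27, 174.27], [-52.1, 104.24], [-59.71, 78.15], [-110.17, 111.67], [-87.03, 83.33], [-180, 180]. Speed limits (degrees/s): [127.2, 127.2, 159.86, 180, 180, 180].

### API

Orientations are given as [roll, pitch, yaw] about the fixed x, y, z axes, in that order (R = Rz(yaw) Ry(pitch) Rx(roll)).
In Python, from bench import ctrl, get_image, camera_info, finder gives the robot as it stands.
- The arm moves only by the tool apply_moves, never from a script. Its argument "motion" is a list of rows, each a list of 3 entries, a list of its own where there are three numbers: the shift along the tool's x, y, z in units of 0.8 m (1.0 is 0.8 m), then the turn, a rotation vector about the tool's x, y, z in units of 45 degrees (1.0 is 45 degrees), then the closure, from 0 (fully open) to 1 (shut). In form: [[[x, y, z], [rx, ry, rz], jaw], ...]. A call has 1 to 12 rows; each row shifts and turns the commanded pose from where the row before left it, along the tool's axes as they then stand; what a row does not reach is not made up. A row lasts 1/8 s, in which the tool goes at most 62.5 mm and 10.7 degrees, less where a joint would pass 70% of its speed; a pose out of reach is approached as far as the arm can. A call with a number of a shift or a turn outside -1 to 1 is refused whole. A call with a gripper value outside its range is refused whole. The fingers move at their own pace and stop on an object; the grip force is fixed at half the most. Time passes only in rows, so rows that do not move let the fingers close. It gives the time, the measured TCP pose, the force and the opening at its end, in the units of the state.
- ctrl.sense(): the state, without advancing time (a new reading comes with each control period).
- get_image(name): name is "scene" or "top" or "wrist"; returns the picture (400x640x3 uint8, blue, green, red); there is no depth.
- camera_info(name): a dict with "fx", "fy", "cx", "cy" (pixels), "k1" (the pictures are not rectified: a ray, as slopes to the right and down, at radius r is drawn at 1 + k1 r^2 times it, then the intrinsics apply), "R" (3x3) and "t" (3): a world point X has camera coordinates R X + t. Camera axes: x right, y down, z forward; pixel columns grow to the right and rows downward; lengths in mm; the calibration is good to about 2 mm. A picture is of the moment at which its call begins: read the wrist's pose just before it. camera_info takes no time and is no camera call; for the wrist camera it gives the pose at the moment of the call.
- ctrl.sign_off(): hands the job in, once; it reports no verdict.
Trained networks look in the newest picture that a camera, given by its name, has taken for a name from the list of things; names that differ only in an ending like _2 or _b are one class to them, and where a whole thing is asked for, a point or a joint stands for the part that bears it (a point fixed in the world has none). Each returns a list of dicts, best first, with "p" (0 to 1); they miss things now and then, are a little off and sometimes report something else, mostly with a low value. They report only what shows in the picture. A call takes as long as a camera call. They do not tell look-alikes from the thing itself.
- finder.boxes_of(camera, thing): "bbox" ([left, top, right, bottom] in pixels, round what is visible of it).
- finder.spot_point(camera, thing): "centre" ([row, column] in pixels: a listed point, or the origin of a listed thing).
The state is a dict: "clock": time; "q": joint angles; "joint_vel": joint speeds; "joint_efforts": joint torques, N m; "eef_pos": TCP position; "tcp_rot": TCP orientation; "contact_force": force on the tool from outside, world axes, zero at the start; "ft_torque": the same for the moment, N m; "opening": finger opening in mm.
Only numpy, scipy, OpenCV 4.12 (cv2) and the standard library are available. Lean on these libraries where they do the work, as an engineer would, in place of code of your own. Each camera call takes 0.05 s, during which the arm holds its last target. There are 200 camera calls.

### The job

Two guarded switch boxes stand on the table; switch on the one with the red guard, which feeds the model village: lift the red guard with the back of a finger, push the white lever beneath it over to the rear (on), and then let the guard drop shut over the lever. Work with light touches of the fingers only: pinch nothing, force nothing; and leave the yellow-guarded switch, the bottle, the eraser and the model houses as they are.

Things in the scene. Friction and masses are not known exactly. Their poses are not given: they have to be found in the camera images.
- red_box: Switch box with the red guard: grey housing 120 (x) x 100 (y) x 45 mm high, flat top panel, fixed. Origin: centre of its underside, on the table; z up, -x its front (roughly towards the robot). Guard hinge: along y through (0, 0, 51) mm. Lever pivot: (-38, 0, 47) mm. On the panel's rear: two 14 mm hinge brackets, a lens and a fuse cap 6 mm high.
- red_guard (a joint): Angle of the red guard, rad: 0 closed, grows as its front swings up and to the rear; stop at 1.75. 40 g, no spring, little friction: below about 0.9 it falls shut in about a second, above about 1.15 it falls back and stays on its stop, leaning back, lip then 50 mm behind and 68 mm above the hinge.
- red_lever (a joint): Angle of the white lever under the red guard (26 mm wide, 7 mm thick, tip 25 mm from its pivot), rad: 0 off, leaning to the box's front; 0.8 on, leaning to the rear. Snap action: about 1 N at the tip moves it; past 0.4 it goes over and stays.
- red_lip (a point): Centre of the round front edge (5 mm) of the red guard's finger lip; moves with it. Closed: (-76, 0, 90) mm in the box frame. Guard: hood 66 mm wide, open in front, 3 mm walls, cheeks at y = +-31.5 mm, top's under side 32 mm above the hinge line from x = -59 to -19 mm, sloping to the hinge behind; the lip, full width, rises from x = -59 to -78 mm, 18 mm past the housing's front, free below.
- red_lever_tip (a point): Middle of the tip of the lever under the red guard; moves with the lever.
- yellow_box: Switch box with the yellow guard: grey housing 120 (x) x 100 (y) x 45 mm high, flat top panel, fixed. Origin: centre of its underside, on the table; z up, -x its front (roughly towards the robot). Guard hinge: along y through (0, 0, 51) mm. Lever pivot: (-38, 0, 47) mm. On the panel's rear: two 14 mm hinge brackets, a lens and a fuse cap 6 mm high.
- yellow_guard (a joint): Angle of the yellow guard, rad: 0 closed, grows as its front swings up and to the rear; stop at 1.75. 40 g, no spring, little friction: below about 0.9 it falls shut in about a second, above about 1.15 it falls back and stays on its stop, leaning back, lip then 50 mm behind and 68 mm above the hinge.
- yellow_lever (a joint): Angle of the white lever under the yellow guard (26 mm wide, 7 mm thick, tip 25 mm from its pivot), rad: 0 off, leaning to the box's front; 0.8 on, leaning to the rear. Snap action: about 1 N at the tip moves it; past 0.4 it goes over and stays.
- yellow_lip (a point): Centre of the round front edge (5 mm) of the yellow guard's finger lip; moves with it. Closed: (-76, 0, 90) mm in the box frame. Guard: hood 66 mm wide, open in front, 3 mm walls, cheeks at y = +-31.5 mm, top's under side 32 mm above the hinge line from x = -59 to -19 mm, sloping to the hinge behind; the lip, full width, rises from x = -59 to -78 mm, 18 mm past the housing's front, free below.
- yellow_lever_tip (a point): Middle of the tip of the lever under the yellow guard; moves with the lever.
- gold_bottle: small gold paint bottle with a black screw cap, 33 mm across, 70 mm tall, beside the red-guarded box; loose, a bystander; origin at the centre of its underside, z up.
- eraser_blue: eraser in a blue sleeve, 20 x 45 x 11 mm, beside the yellow-guarded box; loose, a bystander; origin at the centre of its underside, z up.
- house_low: low red model house, 44 x 36 x 92 mm tall; loose, a bystander; origin at the centre of its underside, z up.
- house_tall: tall cream model house with a red roof, 49 x 43 x 129 mm tall; loose, a bystander; origin at the centre of its underside, z up.
Things that resemble listed ones, but are neither listed nor needed, are in the scene too. What is shaped like the yellow_box but pink is not meant.

How it is judged:
By the outcome, as a careful person would: the job done as asked, in the order asked, and still so for the second after the job is handed in, with the robot touching nothing.
It also fails if it takes over 58 s, if anything falls off the work surface, if the arm or the gripper's body presses on something with over 40 N, if the wrist force passes 120 N, or if a joint passes its speed limit or range.

## Working session

There is one attempt and no reset: what is moved stays moved. The work goes in short steps, Python scripts to look and compute and a tool call to move; the robot and the scene stay as the last step left them, time stands still between calls to the robot, and variables do not carry over. Pictures are saved under pics/ and viewed, about 8 in all and at most 12, crops included, and the job is handed in when it is done.

Besides the shell and the picture viewer there is one more tool, called as name(argument=value, ...) on one line, values as JSON. apply_moves: Moves the arm, as the interface text tells. Shifts and turns lie within -1 to 1; 1 stands for 0.8 m of shift or 45 degrees of turn. Its arguments: {"type":"object","properties":{"motion":{"type":"array"}},"required":["motion"]}

```bash
mkdir -p pics; cat > h.py <<'E'
import numpy as np, cv2
from bench import ctrl, get_image, camera_info, finder
def ray(cam,rc,ci=None):
    c=ci or camera_info(cam)
    u=(rc[1]-c['cx'])/c['fx'];v=(rc[0]-c['cy'])/c['fy']
    rd=np.hypot(u,v);r=rd
    for _ in range(20): r=rd/(1+c['k1']*r*r)
    s=r/rd if rd>0 else 1
    R=np.array(c['R']);t=np.array(c['t'])
    d=R.T@np.array([u*s,v*s,1]);return -R.T@t,d/np.linalg.norm(d)
def atz(cam,rc,z):
    o,d=ray(cam,rc);return o+d*(z-o[2])/d[2]
def proj(cam,X):
    c=camera_info(cam);p=np.array(c['R'])@np.array(X)+np.array(c['t']);u,v=p[:2]/p[2]
    k=1+c['k1']*(u*u+v*v);return c['cy']+c['fy']*v*k,c['cx']+c['fx']*u*k
def tri(rays):
    A=sum(np.eye(3)-np.outer(d,d) for o,d in rays);b=sum((np.eye(3)-np.outer(d,d))@o for o,d in rays)
    return np.linalg.solve(A,b)
E
python3 - <<'E'
from h import *
np.set_printoptions(precision=1,suppress=True)
print(ctrl.sense())
ims=[]
for c in ['scene','top','wrist']:
    im=get_image(c);cv2.imwrite(f'pics/{c}0.png',im)
    print(c,camera_info(c)['t'],-np.array(camera_info(c)['R']).T@camera_info(c)['t'])
    for t in ['red_lip','red_box','red_lever_tip','yellow_box','yellow_lip','gold_bottle','house_low','house_tall','eraser_blue']:
        r=finder.spot_point(c,t)
        print(t,[(np.round(x['centre']).tolist(),round(x['p'],2)) for x in r[:4]])
E
```

```text
{'clock': 0.0, 'q': array([65.9, 14.9,  1.2, 76.4,  0. , 81.3]), 'joint_vel': array([-0. ,  0.1, -0.1, -0. ,  0. ,  0. ]), 'joint_efforts': array([  0. , -55.6,  34.5,   0. ,  -0. ,  -0. ]), 'eef_pos': array([145.4, 530.1, 230.7]), 'tcp_rot': array([-179.9,   -0. ,  164.7]), 'contact_force': array([-1.6, -0.3, -0.2]), 'ft_torque': array([-0., -0.,  0.]), 'opening': 85.44183435381652}
scene [-232.5  303.   800.8] [-430.4 -471.   616.5]
red_lip [([222.0, 380.0], 0.82)]
red_box [([236.0, 389.0], 0.77), ([201.0, 223.0], 0.27)]
red_lever_tip [([217.0, 388.0], 0.61)]
yellow_box [([185.0, 248.0], 0.93), ([254.0, 325.0], 0.81), ([211.0, 232.0], 0.68)]
yellow_lip [([236.0, 307.0], 0.95), ([194.0, 212.0], 0.81), ([167.0, 228.0], 0.81)]
gold_bottle [([224.0, 360.0], 0.71)]
house_low [([244.0, 275.0], 0.82)]
house_tall [([259.0, 446.0], 0.79)]
eraser_blue [([203.0, 214.0], 0.39)]
top [ -14.8  545.1 1525.9] [ 405.6   -4.4 1568.8]
red_lip [([214.0, 379.0], 0.57)]
red_box [([192.0, 371.0], 0.76)]
red_lever_tip []
yellow_box [([158.0, 211.0], 0.98), ([212.0, 233.0], 0.97), ([240.0, 340.0], 0.67), ([242.0, 295.0], 0.51)]
yellow_lip [([236.0, 221.0], 0.97), ([179.0, 198.0], 0.95), ([260.0, 336.0], 0.6), ([212.0, 230.0], 0.18)]
gold_bottle [([189.0, 343.0], 0.51)]
house_low [([242.0, 296.0], 0.55)]
house_tall [([212.0, 424.0], 0.7)]
eraser_blue [([206.0, 204.0], 0.43), ([236.0, 219.0], 0.32)]
wrist [-551.2  -34.9  378.3] [ 79.9 549.5 374. ]
red_lip []
red_box []
red_lever_tip []
yellow_box []
yellow_lip []
gold_bottle []
house_low []
house_tall []
eraser_blue []
```

View pics/scene0.png

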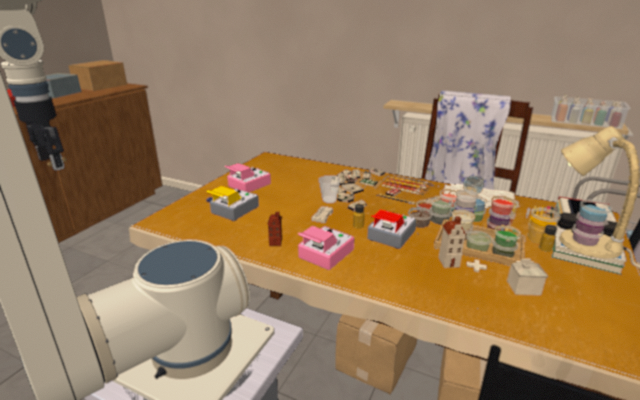

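View pics/top0.png

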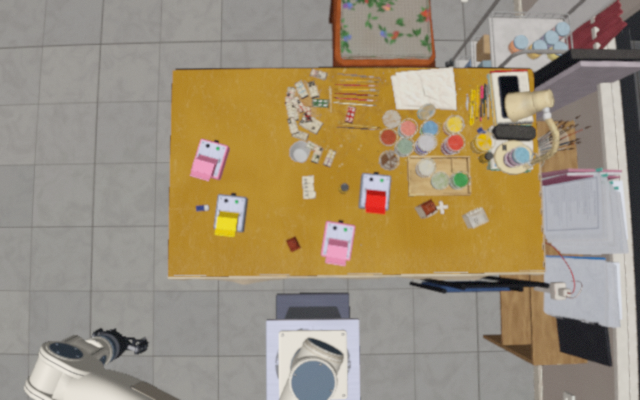

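Only one box has a red guard (top 192,373; scene 225,390). The look-alikes are pink boxes at top (240,338) and (160,210), and the yellow box at (214,230). Next I triangulate positions.

```bash
python3 - <<'E'
from h import *
np.set_printoptions(precision=1,suppress=True)
P={'lip':([222,380],[214,379]),'box':([236,389],[192,371])}
for k,(s,t) in P.items(): print(k,tri([ray('scene',s),ray('top',t)]))
for n,rc,z in [('red box',(192,371),0),('bottle',(188,344),70),('pinkA',(240,340),0),('tall',(209,428),100),('low',(243,293),90),('yellow',(212,233),0),('pinkB',(158,211),0)]: print(n,atz('top',rc,z))
# red / grey segmentation in top
im=cv2.imread('pics/top0.png');b,g,r=[im[...,i].astype(int) for i in range(3)]
m=((r>170)&(g<70)&(b<70)).astype(np.uint8);m[:, :340]=0;m[:,420:]=0
ys,xs=np.nonzero(m);rc=cv2.minAreaRect(np.c_[xs,ys].astype(np.float32));print(rc,[atz('top',(p[1],p[0]),86)[:2] for p in cv2.boxPoints(rc)])
cv2.imwrite('pics/topc.png',cv2.resize(im[150:275,270:460],None,fx=4,fy=4,interpolation=cv2.INTER_CUBIC))
c=camera_info('wrist');print(c['fx'],c['R'])
E
```

```text
lip [ 501.3 -214.4   87.1]
box [ 588.3 -210.    -4.7]
red box [ 587.9 -209.6    0. ]
bottle [ 594.  -110.3   70. ]
pinkA [421.6 -98.7   0. ]
tall [ 518.6 -383.   100. ]
low [412.5  60.1  90. ]
yellow [522.3 272.2   0. ]
pinkB [713.7 351.5  -0. ]
((367.9885559082031, 163.73080444335938), (100.69629669189453, 20.382129669189453), 79.7488021850586) [array([ 835.8, -130.1]), array([ 848., -198.]), array([ 512.9, -249.9]), array([ 501.5, -183.3])]
330.58488490118896 [[ 0.3  1.   0. ]
 [ 0.9 -0.3  0.3]
 [ 0.3 -0.1 -1. ]]
```

View pics/topc.png

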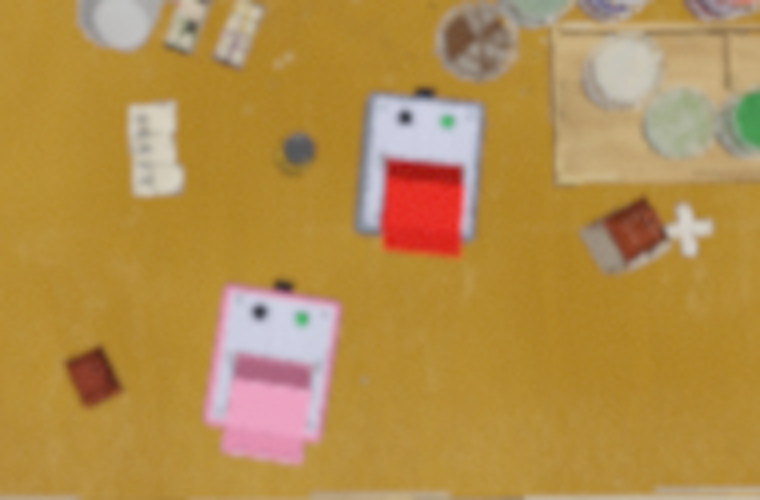

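The crop confirms the red guard at crop (422,210), lever hidden and hood closed. The box yaw is about -4°. The bottle is at crop (297,150) and the pink box at (270,370). I move in at height.

apply_moves(motion=[[[-0.047,-0.0545,0],[0,0,0],1],[[-0.047,-0.0545,0],[0,0,0],1],[[-0.047,-0.0545,0],[0,0,0],1],[[-0.047,-0.0545,0],[0,0,0],1],[[-0.047,-0.0545,0],[0,0,0],1],[[-0.047,-0.0545,0],[0,0,0],1],[[-0.047,-0.0545,0],[0,0,0],1],[[-0.047,-0.0545,0],[0,0,0],1],[[-0.047,-0.0545,0],[0,0,0],1],[[-0.047,-0.0545,0],[0,0,0],1],[[-0.047,-0.0545,0],[0,0,0],1],[[-0.047,-0.0545,0],[0,0,0],1]])

```text
clock: 3.0
eef_pos: [442.7, -95.6, 231.5]
tcp_rot: [180.0, 0.0, 164.6]
contact_force: [1.5, 1.1, 0.1]
opening: 0.0
```

apply_moves(motion=[[[0,0,0],[0,0,-0.224],1],[[0,0,0],[0,0,-0.224],1],[[0,0,0],[0,0,-0.224],1],[[0,0,0],[0,0,-0.224],1],[[0,0,0],[0,0,-0.224],1],[[0,0,0],[0,0,-0.224],1],[[0,0,0],[0,0,-0.224],1],[[0,0,0],[0,0,-0.224],1],[[0,0,0],[0,0,-0.224],1],[[0,0,0],[0,0,-0.224],1]])

```text
clock: 4.25
eef_pos: [442.2, -93.5, 231.3]
tcp_rot: [-180.0, -0.0, -94.2]
contact_force: [0.0, -0.6, -0.0]
opening: 0.2
```

apply_moves(motion=[[[0.068,-0.0225,0],[0,0,0],1],[[0.068,-0.0225,0],[0,0,0],1],[[0,0,0],[0,0,0],1]])

```text
clock: 4.62
eef_pos: [470.1, -208.0, 230.5]
tcp_rot: [180.0, -0.0, -94.7]
contact_force: [-0.6, 1.5, 0.4]
opening: 0.0
```

```bash
python3 - <<'E'
from h import *
np.set_printoptions(precision=1,suppress=True)
print(ctrl.sense()['eef_pos'],ctrl.sense()['q'])
im=get_image('wrist');cv2.imwrite('pics/w1.png',im)
print(ray('wrist',(200,320)))
for t in ['red_lip','red_box','red_guard','gold_bottle','house_tall','red_lever_tip']:
    print(t,[(np.round(x['centre']).tolist(),round(x['p'],2)) for x in finder.spot_point('wrist',t)[:3]])
for X in [(588,-210,45),(588-76,-204,90)]: print(proj('wrist',X))
E
```

```text
[ 470.1 -208.   230.5] [ -33.2   11.3   -3.5   75.1   -0.  -118.5]
(array([ 464.1, -273.3,  373.3]), array([-0. ,  0.3, -1. ]))
red_lip [([187.0, 266.0], 0.76)]
red_box [([169.0, 208.0], 0.62)]Traceback (most recent call last):
  File "<stdin>", line 7, in <module>
ValueError: it knows: eraser_blue, gold_bottle, house_low, house_tall, red_box, red_lever_tip, red_lip, yellow_box, yellow_lever_tip, yellow_lip
```

View pics/w1.png

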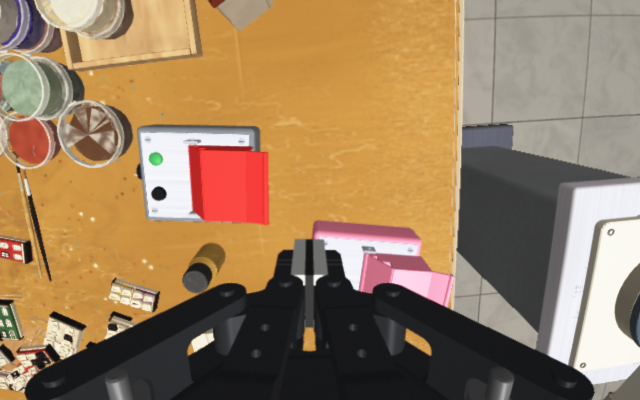

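The wrist view shows the red guard at (row 185, col 230) and its lip edge at col 268, rows 152–224. The panel corners are at (row 127, col 142), (126, 259) and (219, 147). The finger tips show at (245, 310).

```bash
python3 - <<'E'
from h import *
np.set_printoptions(precision=1,suppress=True)
im=cv2.imread('pics/w1.png');b,g,r=[im[...,i].astype(int) for i in range(3)]
m=((r>140)&(g<80)&(b<80)).astype(np.uint8);m[:100]=0;m[240:]=0;m[:,:175]=0;m[:,290:]=0
n,l,s,_=cv2.connectedComponentsWithStats(m);i=1+np.argmax(s[1:,4]);print(s[i])
ys,xs=np.nonzero(l==i)
# front (right) edge per row
for y in range(150,228,6):
    q=xs[ys==y]
    if len(q): print(y,q.min(),q.max(),atz('wrist',(y,q.max()+.5),90))
print('lip c',atz('wrist',(187,266),90),'corners')
for rc in [(127,142),(126,259),(219,147)]: print(atz('wrist',rc,45))
print(tri([ray('wrist',(187,266)),ray('scene',[222,380]),ray('top',[214,379])]))
cv2.imwrite('pics/w1c.png',cv2.resize(im[110:235,130:290],None,fx=4,fy=4,interpolation=cv2.INTER_CUBIC))
E
```

```text
[ 189  146   79   78 5550]
150 189 250 [ 516.7 -239.9   90. ]
156 190 267 [ 502.7 -233.5   90. ]
162 190 267 [ 503.3 -228.4   90. ]
168 190 267 [ 503.9 -223.1   90. ]
174 191 267 [ 504.5 -217.9   90. ]
180 191 267 [ 505.1 -212.5   90. ]
186 192 267 [ 505.7 -207.1   90. ]
192 192 267 [ 506.3 -201.7   90. ]
198 192 267 [ 506.9 -196.2   90. ]
204 193 267 [ 507.6 -190.7   90. ]
210 193 267 [ 508.2 -185.1   90. ]
216 201 267 [ 508.9 -179.4   90. ]
222 253 267 [ 509.5 -173.7   90. ]
lip c [ 507.1 -206.3   90. ] corners
[ 630.4 -266.9   45. ]
[ 513.9 -257.5   45. ]
[ 645.3 -171.4   45. ]
[ 504.  -211.4   87.7]
```

View pics/w1c.png

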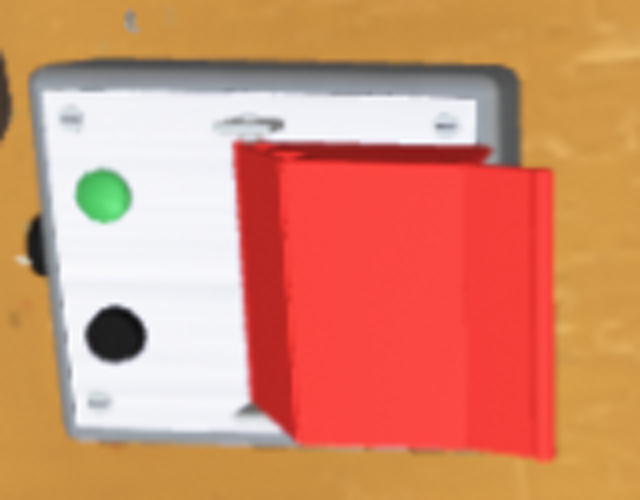

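apply_moves(motion=[[[0,0,0],[0,0,0.03],1],[[0,0,0],[0.19,0,0],1],[[0,0,0],[0.19,0,0],1],[[0,0,0],[0.19,0,0],1],[[0,0,0],[0.19,0,0],1],[[0,0,0],[0.19,0,0],1],[[0,0,0],[0.19,0,0],1],[[0,0,0],[0.193,0,0],1],[[0,0,0],[0,0,0],1]])

```text
clock: 5.9
eef_pos: [467.7, -202.8, 228.7]
tcp_rot: [-120.2, 0.2, -96.0]
contact_force: [0.4, -0.3, -0.9]
opening: 0.3
```

```bash
cat >> h.py <<'E'
from scipy.spatial.transform import Rotation as Ro
O=np.array([584,-213,0.]);B=Ro.from_euler('z',-6,degrees=True).as_matrix()
def st():
    s=ctrl.sense();R=Ro.from_euler('xyz',s['tcp_rot'],degrees=True).as_matrix();return s,np.array(s['eef_pos']),R
def show():
    s,p,R=st();print('t',round(s['clock'],2),'box',B.T@(p-O),'toolz',B.T@R[:,2],'x',B.T@R[:,0],'q',s['q'],'F',s['contact_force'])
def mv(*pts):  # tool-units shifts along box-frame waypoints
    s,p,R=st();c=B.T@(p-O)
    for t in pts: print(t,(R.T@B@(np.array(t)-c)/800).round(4));c=np.array(t)
E
python3 - <<'E'
from h import *
np.set_printoptions(precision=2,suppress=True)
show();mv((-120,0,180),(-120,0,66),(-82,0,62))
E
```

```text
t 5.9 box [-116.72   -2.04  228.66] toolz [ 0.86  0.   -0.5 ] x [ 0. -1. -0.] q [ -57.04  -11.69  -55.42   -0.83   42.34 -121.77] F [ 0.36 -0.33 -0.88]
(-120, 0, 180) [-0.    0.05  0.03]
(-120, 0, 66) [0.   0.12 0.07]
(-82, 0, 62) [ 0.   -0.02  0.04]
```

apply_moves(motion=[[[0.001,0.0445,0.0245],[0,0,0],1],[[0.001,0.0445,0.0245],[0,0,0],1],[[0.001,0.0445,0.0245],[0,0,0],1],[[0,0.0445,0.0245],[0,0,0],1],[[0,0,0],[0,0,0],1]])

```text
clock: 6.52
eef_pos: [484.4, -245.1, 114.1]
tcp_rot: [-123.7, 1.4, -93.8]
contact_force: [-0.5, 0.2, 0.6]
opening: 0.0
```

```bash
python3 - <<'E'
from h import *
np.set_printoptions(precision=3,suppress=True)
show();mv((-82,-3,62),(-72,-3,64))
im=get_image('wrist');cv2.imwrite('pics/w2.png',im)
for X in [(-78.5,-33,90),(-78.5,33,90),(-60,-50,45),(-60,50,45)]: print(X,proj('wrist',O+B@np.array(X,float)))
E
```

```text
t 6.53 box [-95.675 -42.335 114.122] toolz [ 0.83   0.046 -0.555] x [ 0.039 -0.999 -0.025] q [ -58.679    6.827  -59.338  -16.221   43.489 -127.576] F [-0.543  0.242  0.624]
(-82, -3, 62) [-0.047  0.045  0.053]
(-72, -3, 64) [ 0.    -0.009  0.009]
(-78.5, -33, 90) (np.float64(244.83304548262038), np.float64(329.0981982215116))
(-78.5, 33, 90) (np.float64(339.2968155948866), np.float64(326.7672511605278))
(-60, -50, 45) (np.float64(194.43862793859648), np.float64(367.21072464880785))
(-60, 50, 45) (np.float64(319.64631253862115), np.float64(359.3355519631558))
```

View pics/w2.png

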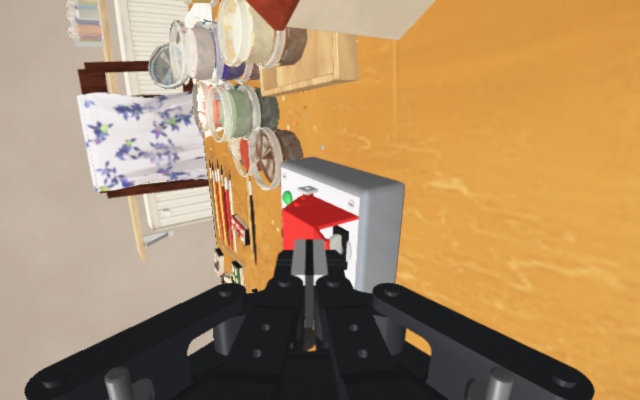

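The elbow limit (q3) is reached at a 30° tilt, so I go steeper, at about 60° below horizontal. Geometrically the finger back still catches the lip edge from below.

apply_moves(motion=[[[0,-0.02,-0.008],[-0.2,0,0],1],[[0,-0.018,-0.012],[-0.2,0,0],1],[[0,-0.015,-0.015],[-0.2,0,0],1],[[0,0,0],[0,0,0],1]])

```text
clock: 7.08
eef_pos: [492.8, -247.8, 163.8]
tcp_rot: [-147.3, 1.1, -93.8]
contact_force: [0.4, -0.4, -0.5]
opening: 0.1
```

```bash
cat >> h.py <<'E'
def aim(al): # rotvec (units) to get tool x=-left, z tilted al deg below horizontal
    s,p,R=st();a=np.radians(al);z=np.array([np.cos(a),0,-np.sin(a)]);x=np.array([0,-1.,0]);T=B@np.c_[x,np.cross(z,x),z]
    print('rot',(Ro.from_matrix(R.T@T).as_rotvec(degrees=True)/45).round(3))
E
python3 - <<'E'
from h import *
np.set_printoptions(precision=3,suppress=True)
show();aim(60)
E
```

```text
t 7.08 box [-87.084 -44.102 163.835] toolz [ 0.539  0.037 -0.841] x [ 0.039 -0.999 -0.019] q [ -47.667    1.969  -33.505   30.351   22.723 -128.652] F [ 0.376 -0.392 -0.494]
rot [-0.059  0.047  0.03 ]
```

apply_moves(motion=[[[0,0,0],[-0.059,0.047,0.03],1],[[-0.051,0.027,-0.01],[0,0,0],1],[[0,0.02,0.035],[0,0,0],1],[[0,0.02,0.035],[0,0,0],1],[[0,0.02,0.034],[0,0,0],1],[[0,0,0],[0,0,0],1]])

```text
clock: 7.82
eef_pos: [470.5, -202.3, 57.0]
tcp_rot: [-150.3, 0.5, -96.2]
contact_force: [0.1, -0.1, 0.7]
opening: 0.1
```

```bash
python3 - <<'E'
from h import *
np.set_printoptions(precision=4,suppress=True)
show();aim(60);mv((-86,-2,64),(-80.5,-2,64))
im=get_image('wrist');cv2.imwrite('pics/w3.png',im[130:330,230:480])
im=get_image('wrist');cv2.imwrite('pics/w3.png',cv2.resize(im[130:330,220:470],None,fx=3,fy=3,interpolation=cv2.INTER_CUBIC))
for X in [(-78.5,-33,90),(-78.5,33,90),(-60,-50,45),(-60,50,45)]: print(X,proj('wrist',O+B@np.array(X,float)))
E
```

```text
t 7.83 box [-113.952    -1.2421   57.0324] toolz [ 0.4948  0.0054 -0.869 ] x [-0.003  -1.     -0.0079] q [ -42.9516    6.2709  -47.2501   12.1912   17.5638 -122.853 ] F [ 0.122  -0.0955  0.6572]
rot [ 0.008  0.007 -0.008]
(-86, -2, 64) [ 0.0008 -0.0347  0.0097]
(-80.5, -2, 64) [-0.     -0.006   0.0034]
(-78.5, -33, 90) (np.float64(198.76729578806516), np.float64(203.18631037423097))
(-78.5, 33, 90) (np.float64(331.3073657344923), np.float64(216.9258419090321))
(-60, -50, 45) (np.float64(144.82537252771232), np.float64(239.11943514783547))
(-60, 50, 45) (np.float64(304.48837357518704), np.float64(249.36571109280385))
```

View pics/w3.png

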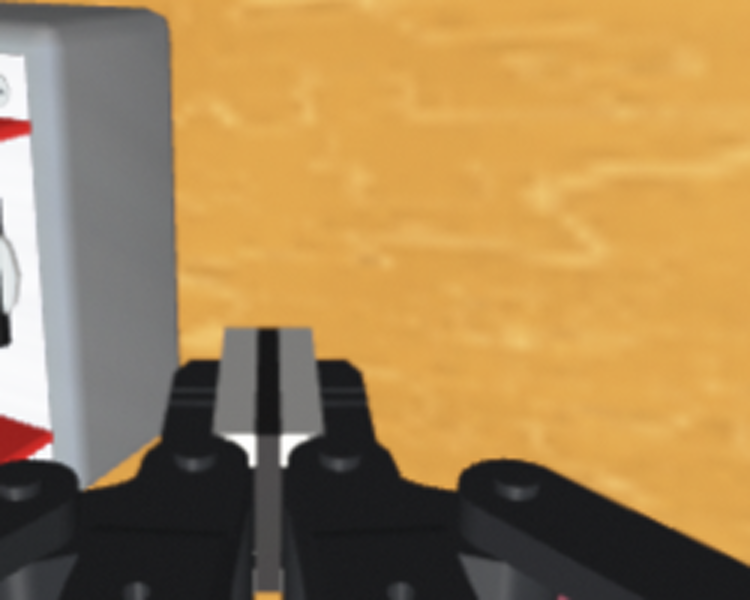

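apply_moves(motion=[[[0.001,-0.0183,0.0084],[0,0,0],1],[[0,-0.0183,0.0084],[0,0,0],1],[[0,0,0],[0,0,0],1],[[0,-0.0098,-0.0056],[0,0,0],1],[[0,-0.0098,-0.0056],[0,0,0],1],[[0,-0.0098,-0.0056],[0,0,0],1],[[0,0,0],[0,0,0],1]])

```text
clock: 8.8
eef_pos: [518.3, -210.3, 85.9]
tcp_rot: [-150.1, 0.2, -96.2]
contact_force: [-0.5, -0.3, 0.3]
opening: 0.2
```

```bash
python3 - <<'E'
from h import *
np.set_printoptions(precision=4,suppress=True)
show();aim(60);mv((-52,-2,98),(-32,-2,108.5),(-10.5,-2,113),(10,-2,112))
im=get_image('wrist')
im=get_image('wrist');cv2.imwrite('pics/w4.png',im[100:300,120:370].repeat(2,0).repeat(2,1))
s=get_image('scene');cv2.imwrite('pics/s4.png',cv2.resize(s[180:270,330:450],None,fx=4,fy=4,interpolation=cv2.INTER_CUBIC))
a=cv2.imread('pics/w4.png');b=cv2.imread('pics/s4.png');c=np.zeros((400,800,3),np.uint8);c[:,:500]=a;c[:225,500:]=cv2.resize(b,(300,225));cv2.imwrite('pics/c4.png',c)
E
```

```text
t 8.8 box [-65.6138  -4.1957  85.9063] toolz [ 0.4986  0.0023 -0.8668] x [-0.0028 -1.     -0.0042] q [ -39.2025    7.5545  -39.9875   16.8241   15.9589 -119.3252] F [-0.4803 -0.2622  0.306 ]
rot [ 0.002  0.003 -0.006]
(-52, -2, 98) [-0.0029 -0.0223 -0.0046]
(-32, -2, 108.5) [-0.0001 -0.0282  0.0011]
(-10.5, -2, 113) [-0.0001 -0.0261  0.0085]
(10, -2, 112) [-0.0001 -0.0216  0.0139]
```

View pics/c4.png

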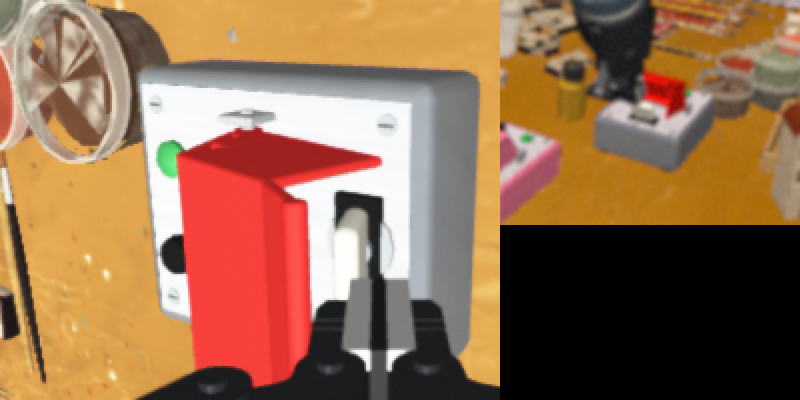

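The composite shows the guard lifted on the finger back (lip at left-panel 290,200) and the white lever clear below it (345,250). I carry on along the arc.

apply_moves(motion=[[[0,-0.0112,-0.0023],[0,0,0],1],[[0,-0.0112,-0.0023],[0,0,0],1],[[0,-0.014,0.0005],[0,0,0],1],[[0,-0.014,0.0005],[0,0,0],1],[[0,-0.013,0.0042],[0,0,0],1],[[0,-0.013,0.0042],[0,0,0],1],[[0,-0.0108,0.007],[0,0,0],1],[[0,-0.0108,0.007],[0,0,0],1],[[0,0,0],[0,0,0],1],[[0,0,0],[0,0,0],1]])

```text
clock: 10.2
eef_pos: [592.4, -218.0, 110.4]
tcp_rot: [-150.2, 0.3, -96.2]
contact_force: [-0.2, 0.6, -0.8]
opening: 0.0
```

```bash
cat > look.py <<'E'
from h import *
import sys
n=sys.argv[1]
a=get_image('wrist')
s=get_image('scene');t=get_image('top')
c=np.zeros((400,800,3),np.uint8);c[:,:500]=cv2.resize(a,(500,400)) if len(sys.argv)>2 else a[100:300,120:370].repeat(2,0).repeat(2,1)
c[:200,500:]=cv2.resize(s[175:255,330:450],(300,200),interpolation=cv2.INTER_CUBIC);c[200:,500:]=cv2.resize(t[150:240,325:460],(300,200),interpolation=cv2.INTER_CUBIC)
cv2.imwrite(f'pics/{n}.png',c)
E
python3 look.py c5; python3 - <<'E'
from h import *
np.set_printoptions(precision=4,suppress=True)
show();aim(60)
for c in ['scene','wrist','top']: print([ (np.round(x['centre']),x['p']) for x in finder.spot_point(c,'red_lip')])
for th in [0,1.2,1.5,1.75]:
    X=O+B@np.array([-76*np.cos(th)+39*np.sin(th),0,51+76*np.sin(th)+39*np.cos(th)]);print(th,proj('scene',X),proj('wrist',X),proj('top',X))
E
```

```text
t 10.35 box [  8.8889  -4.2323 110.751 ] toolz [ 0.4971  0.0031 -0.8677] x [-0.0031 -1.     -0.0053] q [ -34.3266   11.8471  -29.7401   21.7251   13.8032 -114.7787] F [ 0.693  -0.5074 -0.2495]
rot [ 0.004  0.004 -0.007]
[(array([192., 401.]), 0.57)]
[(array([242., 226.]), 0.75)]
[(array([176., 381.]), 0.67)]
0 (np.float64(218.74935146673124), np.float64(381.06270338701836)) (np.float64(286.98446874893676), np.float64(511.632964917644)) (np.float64(212.8550082055209), np.float64(373.62174889505934))
1.2 (np.float64(191.37241713134205), np.float64(394.85995947017125)) (np.float64(287.32228044122263), np.float64(279.3862884105006)) (np.float64(185.51965166157694), np.float64(377.734378695331))
1.5 (np.float64(190.2806482231716), np.float64(398.0719615717497)) (np.float64(267.1358390220473), np.float64(243.45267568192668)) (np.float64(178.20060616124087), np.float64(378.0738722804891))
1.75 (np.float64(191.40759706295867), np.float64(400.2020581912684)) (np.float64(250.46923723073027), np.float64(229.8312631995388)) (np.float64(173.10284717148818), np.float64(378.05776532511305))
```

View pics/c5.png

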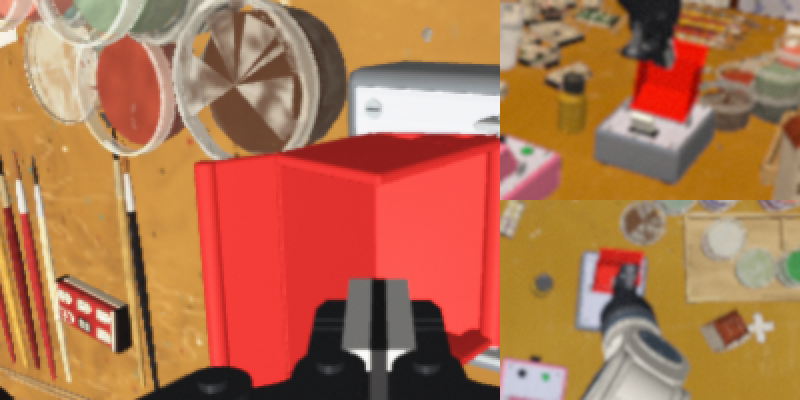

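The guard rests on its stop: its lip matches the 1.75 rad prediction in all three views. I withdraw and lower in front of the lever.

apply_moves(motion=[[[0,0.0326,-0.0135],[0,0,0],1],[[0,0.0326,-0.0135],[0,0,0],1],[[0,0.0326,-0.0135],[0,0,0],1],[[0,0,0],[0,0,0],1],[[0,0.0131,0.0227],[0,0,0],1],[[0,0.0131,0.0227],[0,0,0],1],[[0,0,0],[0,0,0],1],[[0,0,0],[0,0,0],1]])

```text
clock: 11.5
eef_pos: [509.9, -209.3, 58.8]
tcp_rot: [-150.1, 0.3, -96.2]
contact_force: [-0.0, -0.2, -0.8]
opening: 0.1
```

```bash
python3 - <<'E'
from h import *
np.set_printoptions(precision=4,suppress=True)
show();aim(60);mv((-60,-4,58),(-46,-4,58))
a=get_image('wrist')
print([ (np.round(x['centre']),x['p']) for x in finder.spot_point('wrist','red_lever_tip')])
for th in [-.4,.4]:
    print(proj('wrist',O+B@np.array([-38+25*np.sin(th),0,47+25*np.cos(th)])))
cv2.imwrite('pics/w6.png',cv2.resize(a[130:330,180:430],(750,600),interpolation=cv2.INTER_CUBIC))
E
```

```text
t 11.5 box [-74.1257  -4.0271  58.7983] toolz [ 0.498   0.0028 -0.8672] x [-0.0027 -1.     -0.0048] q [ -39.8468    9.2783  -43.2564   12.051    16.2421 -119.93  ] F [-0.0344 -0.2333 -0.7611]
rot [ 0.003  0.004 -0.006]
(-60, -4, 58) [-0.0001 -0.0148  0.0097]
(-46, -4, 58) [-0.     -0.0152  0.0087]
[(array([253., 246.]), 0.82)]
(np.float64(259.2491707766791), np.float64(250.78360482699236))
(np.float64(250.84923133193988), np.float64(221.40839703362113))
```

View pics/w6.png

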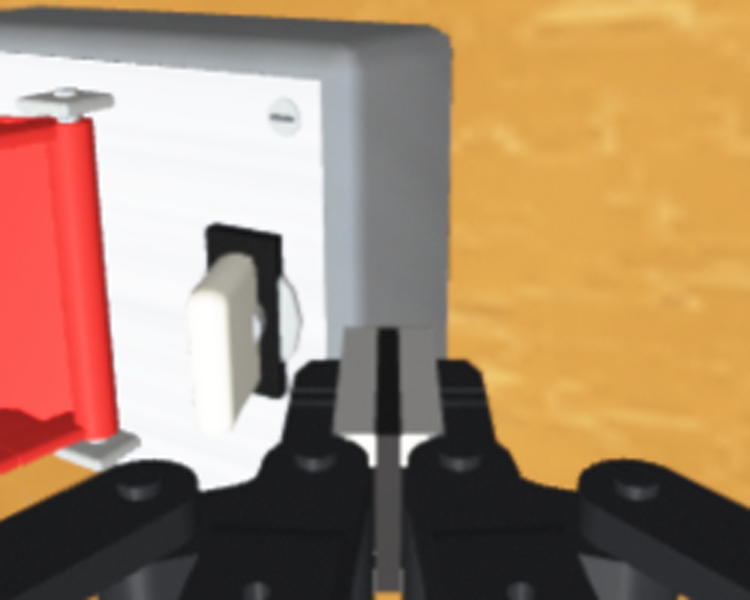

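The crop shows the lever leaning to the front at crop (215,340), fingers in front and clear. I push it gently to the rear.

apply_moves(motion=[[[0,-0.007,0.0045],[0,0,0],1],[[0,-0.007,0.0045],[0,0,0],1],[[0,-0.007,0.0045],[0,0,0],1],[[0,-0.007,0.0045],[0,0,0],1],[[0,-0.007,0.0045],[0,0,0],1],[[0,0,0],[0,0,0],1]])

```text
clock: 12.35
eef_pos: [542.4, -212.4, 56.2]
tcp_rot: [-150.2, 0.3, -96.2]
contact_force: [-0.4, 0.4, 0.5]
opening: -0.1
```

```bash
python3 - <<'E'
from h import *
np.set_printoptions(precision=4,suppress=True)
show()
a=get_image('wrist')
print([ (np.round(x['centre']),x['p']) for x in finder.spot_point('wrist','red_lever_tip')])
for th in [-.4,0,.4]:
    print(proj('wrist',O+B@np.array([-38+25*np.sin(th),-3,47+25*np.cos(th)])))
cv2.imwrite('pics/w7.png',cv2.resize(a[130:330,180:430],(750,600),interpolation=cv2.INTER_CUBIC))
E
```

```text
t 12.35 box [-41.391   -3.7105  56.1627] toolz [ 0.497   0.0033 -0.8677] x [-0.0026 -1.     -0.0054] q [ -37.3981   12.0526  -39.9801   12.0052   15.1757 -117.6469] F [-0.4493  0.3893  0.4532]
[(array([260., 268.]), 0.88)]
(np.float64(271.462926197813), np.float64(305.558834345384))
(np.float64(268.09604373593174), np.float64(284.10771483684465))
(np.float64(261.37171093310724), np.float64(268.8294384604011))
```

View pics/w7.png

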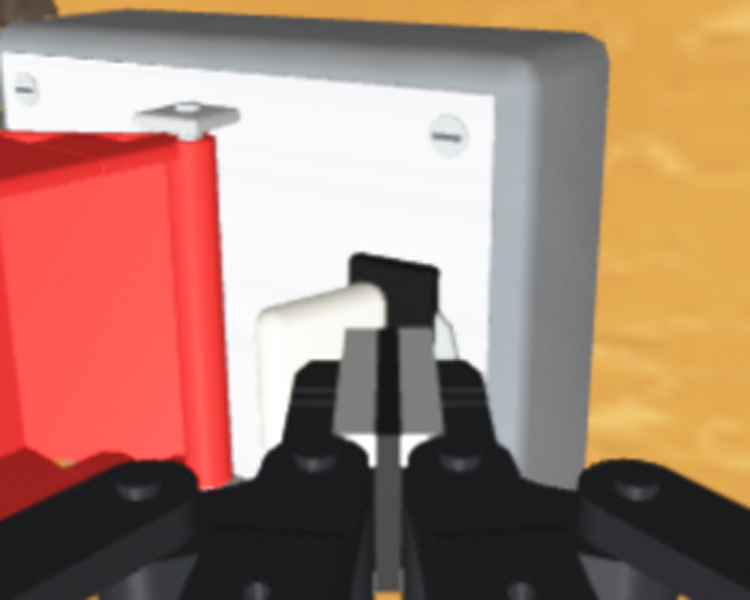

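The lever is on: the finder has its tip at (260,268), against (261,269) predicted for on. I retreat to the front, rise, and turn the tool to vertical.

apply_moves(motion=[[[0,0.0187,-0.0151],[0,0,0],1],[[0,0.0187,-0.0151],[0,0,0],1],[[0,-0.0235,-0.0405],[0,0,0],1],[[0,-0.0235,-0.0405],[0,0,0],1],[[0,-0.0235,-0.0405],[0,0,0],1],[[0,-0.0235,-0.0405],[0,0,0],1],[[0,0,0],[-0.168,0,0],1],[[0,0,0],[-0.168,0,0],1],[[0,0,0],[-0.168,0,0],1],[[0,0,0],[-0.167,0,0],1],[[0,0,0],[0,0,0],1]])

```text
clock: 13.82
eef_pos: [505.4, -209.4, 211.4]
tcp_rot: [179.5, 0.4, -96.1]
contact_force: [-0.6, 0.0, 0.1]
opening: 0.1
```

```bash
python3 - <<'E'
from h import *
np.set_printoptions(precision=4,suppress=True)
show();aim(90);mv((82,-3,205),(82,-3,103),(5,-3,103))
get_image('scene');get_image('top')
for c in ['scene','top']: print([ (np.round(x['centre']),x['p']) for x in finder.spot_point(c,'red_lip')])
E
```

```text
t 13.82 box [-78.5535  -4.6856 211.3638] toolz [-0.0079  0.0065 -0.9999] x [-0.0024 -1.     -0.0065] q [ -31.3784   15.2635   -1.0594   74.2446    0.1424 -115.242 ] F [-0.6118  0.0254  0.0852]
rot [ 0.01   0.008 -0.003]
(82, -3, 205) [-0.0025 -0.2007  0.0064]
(82, -3, 103) [ 0.0008 -0.001   0.1275]
(5, -3, 103) [0.0002 0.0962 0.0008]
[(array([189., 401.]), 0.65)]
[(array([171., 384.]), 0.82)]
```

apply_moves(motion=[[[0,-0.0505,0],[0,0,0],1],[[0,-0.0505,0],[0,0,0],1],[[0,-0.0505,0],[0,0,0],1],[[0,-0.0505,0],[0,0,0],1],[[0,0,0],[0,0,0],1]])

```text
clock: 14.65
eef_pos: [666.8, -226.8, 210.3]
tcp_rot: [179.7, 0.3, -96.2]
contact_force: [-0.5, 0.5, 0.2]
opening: -0.1
```

```bash
python3 - <<'E'
from h import *
np.set_printoptions(precision=4,suppress=True)
show();mv((84,-3,103),(5,-3,103))
a=get_image('wrist');cv2.imwrite('pics/w8.png',a)
for X in [(50,-33,119),(50,33,119),(53,-3,119)]: print(proj('wrist',O+B@np.array(X,float)))
E
```

```text
t 14.65 box [ 83.7806  -5.1066 210.3258] toolz [-0.0059  0.0059 -1.    ] x [-0.0027 -1.     -0.0058] q [ -25.6901   31.2541   24.0838   83.2592    0.2023 -109.536 ] F [-0.4654  0.4711  0.2368]
(84, -3, 103) [-0.0019 -0.0011  0.1342]
(5, -3, 103) [0.0003 0.0987 0.0006]
(np.float64(162.84017025553595), np.float64(353.6414246559902))
(np.float64(247.69377317099688), np.float64(350.672177434281))
(np.float64(203.0026291677951), np.float64(348.2417050676949))
```

View pics/w8.png

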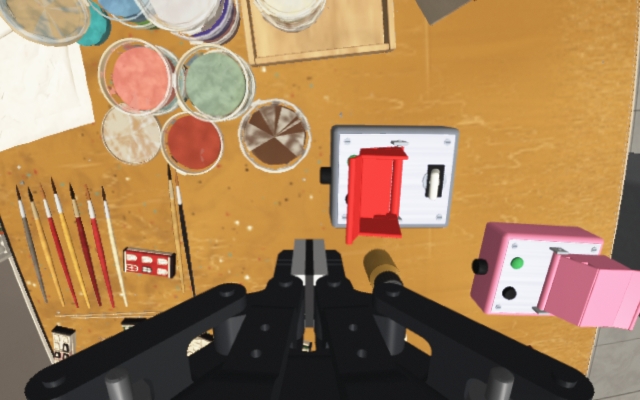

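The wrist view shows the guard open (lip at col 348, rows 157–242) and the lever on (433,183). The fingers are behind the guard, centred, and the bottle is clear. I go down and draw the guard forward.

apply_moves(motion=[[[0,0,0.0445],[0,0,0],1],[[0,0,0.0445],[0,0,0],1],[[0,0,0.0445],[0,0,0],1],[[0,0,0],[0,0,0],1],[[0,0.018,0],[0,0,0],1],[[0,0.018,0],[0,0,0],1],[[0,0.014,0],[0,0,0],1],[[0,0.014,0],[0,0,0],1],[[0,0.014,0],[0,0,0],1],[[0,0.014,0],[0,0,0],1],[[0,0,0],[0,0,0],1]])

```text
clock: 16.08
eef_pos: [591.3, -218.0, 105.1]
tcp_rot: [179.6, 0.3, -96.2]
contact_force: [0.9, -0.4, -0.1]
opening: 0.2
```

```bash
python3 - <<'E'
from h import *
np.set_printoptions(precision=4,suppress=True)
show()
for c in ['scene','top','wrist']:
    get_image(c);print(c,[ (np.round(x['centre']),x['p']) for x in finder.spot_point(c,'red_lip')])
for th in [0,.6,.8,.9,1.0,1.2]:
    X=O+B@np.array([-76*np.cos(th)+39*np.sin(th),-4,51+76*np.sin(th)+39*np.cos(th)]);print(th,*[np.round(proj(c,X)) for c in ['scene','top','wrist']])
E
```

```text
t 16.07 box [  7.7322  -4.2015 105.0975] toolz [-0.0067  0.0053 -1.    ] x [-0.0032 -1.     -0.0053] q [ -27.9275   26.1664   -0.2213   64.0828    0.1389 -111.7433] F [ 0.8917 -0.3904 -0.0915]
scene []
top []
wrist [(array([265., 450.]), 0.72)]
0 [219. 382.] [213. 375.] [241. 471.]
0.6 [202. 389.] [201. 377.] [277. 429.]
0.8 [197. 391.] [196. 378.] [286. 395.]
0.9 [196. 393.] [194. 378.] [289. 375.]
1.0 [194. 394.] [191. 379.] [291. 354.]
1.2 [192. 396.] [186. 379.] [291. 309.]
```

The guard is already falling away from the finger. I wait, then rise clear.

apply_moves(motion=[[[0,0,0],[0,0,0],1],[[0,0,0],[0,0,0],1],[[0,0,0],[0,0,0],1],[[0,0,0],[0,0,0],1],[[0,0,-0.045],[0,0,0],1],[[0,0,-0.045],[0,0,0],1],[[0,0,-0.045],[0,0,0],1],[[0,0,-0.03],[0,0,0],1],[[0,0,0],[0,0,0],1],[[0,0,0],[0,0,0],1],[[0,0,0],[0,0,0],1],[[0,0,0],[0,0,0],1]])

```text
clock: 17.88
eef_pos: [592.5, -218.8, 236.1]
tcp_rot: [179.6, 0.3, -96.2]
contact_force: [0.4, -0.3, -0.1]
opening: 0.1
```

```bash
python3 - <<'E'
from h import *
np.set_printoptions(precision=4,suppress=True)
show()
a=get_image('wrist');s=get_image('scene')
for c,t in [('wrist','red_lip'),('scene','red_lip'),('scene','gold_bottle'),('scene','house_tall'),('scene','house_low')]: print(c,t,[ (np.round(x['centre']),x['p']) for x in finder.spot_point(c,t)])
for th in [0,.1,.2]:
    X=O+B@np.array([-76*np.cos(th)+39*np.sin(th),-4,51+76*np.sin(th)+39*np.cos(th)]);print(th,*[np.round(proj(c,X)) for c in ['scene','wrist']])
c=np.zeros((400,800,3),np.uint8);c[:,:500]=cv2.resize(a[100:356,300:620],(500,400));c[:230,500:]=cv2.resize(s[175:267,330:450],(300,230),interpolation=cv2.INTER_CUBIC)
cv2.imwrite('pics/c9.png',c)
E
```

```text
t 17.88 box [  9.0752  -4.8367 236.0526] toolz [-0.0078  0.0058 -1.    ] x [-0.003  -1.     -0.0057] q [ -27.9358   23.3335   14.5375   81.7421    0.1394 -111.7658] F [ 0.4071 -0.3238 -0.0745]
wrist red_lip [(array([187., 403.]), 0.59)]
scene red_lip [(array([222., 382.]), 0.72)]
scene gold_bottle [(array([223., 358.]), 0.67)]
scene house_tall [(array([262., 447.]), 0.72)]
scene house_low [(array([245., 273.]), 0.7), (array([194., 217.]), 0.5)]
0 [219. 382.] [184. 402.]
0.1 [216. 383.] [186. 400.]
0.2 [213. 384.] [188. 396.]
```

```bash
python3 -c "
from h import *
print(ctrl.sign_off())"
```

```text
the job is handed in; nothing more can be done
None
```

The red-guarded switch is on and its guard has dropped shut over the lever. I handed the job in at about 18 s of the 58 s allowed.

**What I did:** with the fingers shut, I lifted the red guard by the back of a finger until it rested on its stop. I then pushed the white lever over to the rear with the fingertips, drew the guard forward from behind until it fell by itself, and raised the arm clear.

**Lever:** it was seen on while the guard was open. Its tip was found at (260, 268), against (261, 269) predicted for on. It could not be seen again once the guard had closed.

**Guard:** its lip is at (222, 382) in the scene view, against (222, 380) when closed at the start. In the wrist view it is at (187, 403), against (184, 402) predicted for closed.

**Forces and bystanders:**
- **Forces:** every contact force I read was about 1 N or less, which is the noise level.
- **Bottle and houses:** they are within 3 pixels of where they started.
- **Yellow switch and eraser:** I did not look at them again, but the arm stayed away from them after the start.

**What went wrong or disagreed:**
- **First approach:** a 30° tilt ran into the elbow's limit and left the tool about 40 mm to the side, without contact. A 60° tilt worked.
- **Box position:** it lay about 4 mm further to the robot's right than my first estimate, which was within margin.
- **Last picture:** the viewer's limit of 12 was already used up, so the final check rests on the finder's numbers alone.

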